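# Close the bolt box with its tuck-in lid

## Robot

A 6-joint arm with a two-finger parallel gripper is mounted at the origin on a cart in front of the work surface, level with it; the furniture and walls round the work are solid. World frame = base frame: x ahead of the robot, y to its left, z up, the work surface at z = 0. Lengths are in mm, angles in rad, forces in N, time in s.
With the tool pointing down it reaches from about 350 to 875 mm from the base axis. Payload 4.2 kg.
Tool frame: the origin (TCP) lies between the finger pads; the fingertips stand 17 mm ahead of it and the grasp point (between the pads) lies 2 mm behind it; z points along the fingers, y is the line along which they close (so a half turn about z gives the same grasp; the last joint's range is limited). The gripper opens to 85 mm and grips with 20 to 120 N. Pads are 22 mm wide; open, the fingers measure 114 mm over their backs; the gripper's body (76 mm by 85 mm) begins 54 mm behind the grasp point. The pads swing forward as they close: fully open they stand 13 mm farther back than shut.
Start: joints at [1.538, 0.385, 0.008, 0, -1.194, -0.259], TCP at [179.766, 598.568, 248.312] pointing down, gripper open.
Joint ranges: [-3.14, 3.14], [-1.21, 2.06], [-1.07, 1.41], [-3.16, 2.05], [-2.99, -0.16], [-3.1, 3.1]. Speed limits (rad/s): [2.79, 2.79, 3.14, 3.14, 3.14, 3.14].

## Interface

Orientations are given as [roll, pitch, yaw] about the fixed x, y, z axes, in that order (R = Rz(yaw) Ry(pitch) Rx(roll)).
In Python, from cell import manip gives the robot as it stands.
- The arm moves only by the tool step_arm, never from a script. Its argument "motion" is a list of rows, each a list of 3 entries, a list of its own where there are three numbers: the closure in counts, from 0 (fully open) to 255 (shut), then the shift along the tool's x, y, z in m, then the turn, a rotation vector about the tool's x, y, z in degrees. In form: [[gripper, [tx, ty, tz], [wx, wy, wz]], ...]. A call has 1 to 12 rows; each row shifts and turns the commanded pose from where the row before left it, along the tool's axes as they then stand; what a row does not reach is not made up. A row lasts 1/10 s, in which the tool goes at most 50 mm and 8.59 degrees, less where a joint would pass 70% of its speed; a pose out of reach is approached as far as the arm can. A call is refused whole if a number of a shift passes 0.05 or a number of a turn 8.59, either way. A call with a gripper value outside its range is refused whole. The fingers move at their own pace and stop on an object; "squeeze" is the grip in N (left out, the last holds). Time passes only in rows, so rows that do not move let the fingers close. It gives the time, the measured TCP pose, the force, the opening and the grip force at its end, in the units of the state.
- manip.get_state(): the state, without advancing time (a new reading comes with each control period).
- manip.camera(name): name is "side" or "top"; returns a dict with "img" (420x560x3 uint8, red, green, blue), "z_map" (420x560 float32, mm along the optical axis (not along the pixel's ray), 0 where there is no reading), "K" (3x3 intrinsics, pixels), "camera_from_world" (4x4, takes a point from world to camera coordinates). Camera axes: x right, y down, z forward; pixel columns grow to the right and rows downward; lengths in mm; the calibration is good to about 2 mm. A picture is of the moment at which its call begins.
- manip.close_job(): hands the job in; it is judged then, once.
The state is a dict: "t": time; "joint_positions": joint angles; "dq": joint speeds; "effort": joint torques, N m; "position": TCP position; "ee_rot": TCP orientation; "force": force on the tool from outside, world axes, zero at the start; "torque": the same for the moment, N m; "width": finger opening in mm; "finger_force": force on a finger pad.
Only numpy, scipy, OpenCV 4.12 (cv2) and the standard library are available. Lean on these libraries where they do the work, as an engineer would, in place of code of your own. Each camera call takes 0.05 s, during which the arm holds its last target. There are 200 camera calls.

## Task

Take the loose plywood lid by its bar from the sloped rest and close the bolt box with it: tuck one end of the lid, clearly tilted, under the lip of the metal keeper frame, then lower the other end, keeping hold, until the lid lies flat and fully down on the box's rim inside the frame. The frame is screwed down a little to one side or the other, so feel for the lid's place; do not force, slam or drop the lid, let go only when it is down, and leave the ink jar, the spare knob and the tape roll where they are.

Things in the scene. Friction and masses are not known exactly. Their poses are not given: they have to be found in the camera images.
- bolt_box: Open wooden box with a few bolts in it, fixed to the table, 192 mm (x) by 133 mm (y) outside. Origin at the centre of its underside on the table; z up, x away from the lip end, which faces about to the robot's right. Its flat rim, 45 mm above the underside (15 mm wide at the sides, 36 mm at the ends), carries the lid. A rigid aluminium keeper frame is screwed on the rim, see box_seat. Neither gives way.
- box_seat (a point): Centre of the box at rim height, 45 mm above its underside, axes as the box. The keeper frame on the rim is 153.5 mm (x) by 115 mm (y) inside, its far (+x) and side bars 8 mm high. It is centred here in y and square, but in x its middle was set anywhere from 10 mm short of to 10 mm beyond this point; no pose is given for it: find it by touch or sight.
- box_lip_end (a point): Nominal place of the slot at the box's -x end: 71.75 mm from box_seat along -x, at rim height; the true slot is shifted with the keeper frame. Slot: the frame's 9 mm thick -x bar carries a flat lip overhanging the inside by 10 mm, full width, its underside 12 mm and top 15 mm above the rim. From lip edge to far bar it is 143.5 mm, less than the lid's 150 mm: the lid goes in only tilted, this end first.
- lid_rest: Wooden rest, fixed to the table, a board sloping up about to the robot's left at 30 degrees from level with a toe strip at its low end; about 140 mm long, 100 mm wide and 90 mm high. Origin at the centre of its underside on the table, x towards its high end. The lid starts lying on it, with one end against the toe.
- lid_bar (a point): Centre of the lid's dark wooden grip bar, for grasping, 30 mm above the underside of the lid, over its middle. The rail is 14 mm thick (x), 64 mm long (y), 20 mm high (z). Its x axis runs up the slope along the lid at the start, z normal to the lid, out of its top. The bar's underside is 14 mm above the board, on two feet.
- lid_under (a point): Centre of the underside of the lid: a loose flat plywood board 150 mm (x) by 110 mm (y) by 6 mm thick, about 0.2 kg, with the grip bar on top. Axes as lid_bar; its ends lie at x = -75 and +75 mm from here and are alike.
- box_lid: The same loose lid; its origin is the centre of its underside, as lid_under.
- ink_jar: Bystander: small ink jar with a red screw lid, 67 mm across, 62 mm high, loose; origin at the centre of its foot.
- spare_knob: Bystander: loose black star knob lying on the table, 47 mm across, 27 mm high; origin at the centre of its underside.
- tape_roll: Bystander: loose roll of pale tape lying flat, 86 mm across, 24 mm high; origin at the centre of its underside.
- lid_end_a (a point): Middle of the lid's lower end face (x = -75 mm in lid_bar's axes), half-way through its 6 mm thickness; axes as lid_bar.
- lid_end_b (a point): Middle of the lid's upper end face (x = +75 mm in lid_bar's axes), half-way through its 6 mm thickness; axes as lid_bar.

How it is judged (in metres and radians):
On the way, in this order (a step that is already met when the one before it is completed fails the run):
1. the lid is lifted clear of the rest (distance of lid_bar from where it was at the start of the episode above 0.04 m and contact force between box_lid and lid_rest below 0.1 N), for 0.1 s.
2. one end of the lid is down at the lip end of the box, lower than the lip, while the lid is still tilted (((x of lid_end_a in the frame of box_seat between -0.095 and -0.058 m and z of lid_end_a in the frame of box_seat between -0.005 and 0.012 m) or (x of lid_end_b in the frame of box_seat between -0.095 and -0.058 m and z of lid_end_b in the frame of box_seat between -0.005 and 0.012 m)) and angle between lid_under's own z axis and vertical above 0.065 rad), for 0.05 s.
3. the lid is laid down by the fingers, not dropped: nearly flat and nearly down while they still touch it (angle between lid_under's own z axis and vertical below 0.055 rad and z of lid_under in the frame of box_seat below 0.007 m and horizontal distance between lid_under and box_seat below 0.018 m and contact force between the fingers and box_lid above 0.3 N), for 0.05 s.
At the end, for the whole second after the job is handed in: The lid lies flat on the box's rim inside the keeper frame with one end under the lip: within 14 mm of the box's middle along the box and 4 mm across it, its underside within 2 mm above (3 mm below) rim height, level to 0.025 rad, at rest and let go (x of lid_under in the frame of box_seat between -0.014 and 0.014 m and y of lid_under in the frame of box_seat between -0.004 and 0.004 m and z of lid_under in the frame of box_seat between -0.003 and 0.002 m and angle between the z axis of lid_under and the z axis of box_seat, either way round below 0.025 rad and linear speed of box_lid below 0.02 m/s); the robot touches nothing.
It fails at once if the lid is forced or slammed on the box or its keeper frame (over 35 N on either) (contact force between box_lid and bolt_box above 30 N or contact force between box_lid and keeper_frame above 30 N).
It fails at once if the ink jar is moved more than 20 mm (distance of ink_jar from where it was at the start of the episode above 0.02 m).
It fails at once if the spare knob is moved more than 20 mm (distance of spare_knob from where it was at the start of the episode above 0.02 m).
It fails at once if the tape roll is moved more than 20 mm (distance of tape_roll from where it was at the start of the episode above 0.02 m).
It also fails if it takes over 45 s, if anything falls off the work surface, if the arm or the gripper's body presses on something with over 40 N, if the wrist force passes 120 N, or if a joint passes its speed limit or range.

## Working session

There is one attempt and no reset: what is moved stays moved. The work goes in short steps, Python scripts to look and compute and a tool call to move; the robot and the scene stay as the last step left them, time stands still between calls to the robot, and variables do not carry over. Pictures are saved under pics/ and viewed, at most 10 in all, crops included, and the job is handed in when it is done.

Besides the shell and the picture viewer there is one more tool, called after ">>>" in YAML: its name, and indented under it one key for each argument. step_arm: Moves the arm, as the interface text tells. Its arguments: {"type":"object","properties":{"motion":{"type":"array"},"squeeze":{"type":"number"}},"required":["motion"]}

```bash
mkdir -p pics; cat > h.py <<'E'
import numpy as np, cv2
from cell import manip
def cam(n):
    c=manip.camera(n); c['T']=np.linalg.inv(c['camera_from_world']); return c
def cloud(c):
    z=c['z_map']; v,u=np.mgrid[:420,:560]; K=c['K']
    p=np.stack([(u-K[0,2])/K[0,0]*z,(v-K[1,2])/K[1,1]*z,z,np.ones_like(z)],-1)
    P=(p@c['T'].T)[...,:3]; P[z==0]=np.nan; return P
def save(c,name): cv2.imwrite('pics/'+name,c['img'][...,::-1])
E
python3 - <<'E'
from h import *
s=manip.get_state(); print(s)
for n in ('top','side'):
    c=cam(n); save(c,n+'0.png'); np.save(n+'0.npy',cloud(c)); print(n,c['T'].round(2).tolist(),c['K'].tolist())
a=cv2.imread('pics/top0.png');b=cv2.imread('pics/side0.png')
E
```

```text
{'t': 0.0, 'joint_positions': array([ 1.53758042e+00,  3.85573218e-01,  6.59006247e-03, -4.85431158e-04,
       -1.19398432e+00, -2.58595053e-01]), 'dq': array([-9.81903956e-05,  1.35603657e-03, -7.52679564e-04,  1.03092810e-04,
       -1.62593848e-04,  4.69733872e-04]), 'effort': array([-9.31188515e-04, -3.92287660e+01,  1.88402027e+01,  4.18634310e+00,
       -4.62703363e-03, -4.24563083e-06]), 'position': array([179.63345861, 598.04922229, 247.19949666]), 'ee_rot': array([ 3.13937833e+00, -1.19230815e-04, -2.91989933e-01]), 'force': array([0.06761526, 0.00114448, 0.01483708]), 'torque': array([-0.0091141 , -0.01768323,  0.01433685]), 'finger_force': 0.0, 'width': 85.78682282410806}
top [[-0.01, -1.0, 0.08, 451.27], [-1.0, 0.01, -0.02, -35.76], [0.02, -0.08, -1.0, 1150.19], [0.0, 0.0, 0.0, 1.0]] [[498.88387099212065, 0.0, 271.77629424202723], [0.0, 498.88387099212065, 209.4088623606269], [0.0, 0.0, 1.0]]
side [[-0.94, -0.18, 0.29, 249.56], [-0.34, 0.54, -0.77, 705.37], [-0.02, -0.83, -0.56, 649.56], [0.0, 0.0, 0.0, 1.0]] [[475.804969328634, 0.0, 279.1978213191863], [0.0, 475.804969328634, 207.43919019863353], [0.0, 0.0, 1.0]]
```

View pics/top0.png

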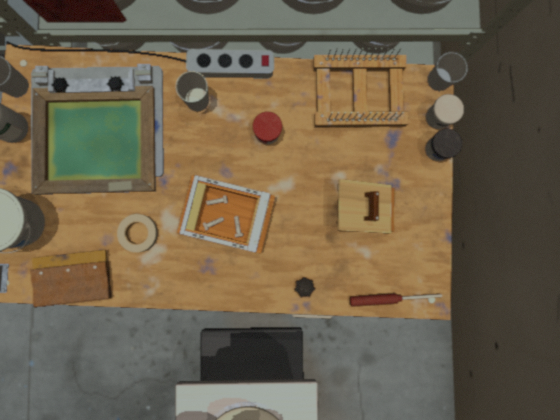

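View pics/side0.png

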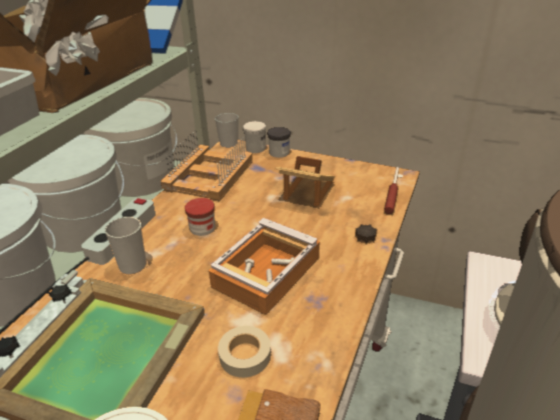

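The top view shows the box around (228,214) with its white keeper frame and the wide lip bar at its right. The lid with its dark bar is at (365,206)/(372,206), the jar at (267,127), knob at (304,287) and tape at (137,233). The side view shows the box at (265,262) and the lid edge-on at (307,178).

```bash
python3 - <<'E'
from h import *
P=np.load('top0.npy'); img=cv2.imread('pics/top0.png').astype(int)
print('table z',np.nanmedian(P[250:280,190:280,2]))
hsv=cv2.cvtColor(img.astype(np.uint8),cv2.COLOR_BGR2HSV)
for nm,(r0,r1,c0,c1) in {'lid':(170,245,330,405),'box':(165,265,170,290)}.items():
    q=P[r0:r1,c0:c1]
    z=q[...,2]; print(nm); print(np.nan_to_num(z[::6,::5]).round(0).astype(int))
# lid plane
sub=P[185:230,342:388].reshape(-1,3); hs=hsv[185:230,342:388].reshape(-1,3)
m=(hs[:,2]>130)&np.isfinite(sub[:,2])&(sub[:,2]>25); q=sub[m]
for _ in range(5):
    c=q.mean(0); n=np.linalg.svd(q-c,full_matrices=False)[2][2]; n*=np.sign(n[2]); d=(q-c)@n; q=q[abs(d)<max(2*d.std(),1.5)]
print('plane',len(q),c,n,d.std(),'tilt',np.degrees(np.arccos(n[2])),'dir',np.degrees(np.arctan2(n[1],n[0])))
# lid mask = cloud pixels within 4mm of plane
sel=(abs((P-c)@n)<4); m=np.zeros(sel.shape,np.uint8); m[170:245,330:405]=sel[170:245,330:405]
nl,lab,st,_=cv2.connectedComponentsWithStats(m); k=1+np.argmax(st[1:,4]); pts=P[lab==k]
ex=np.array([0,1,0.])
ex=ex-n*(ex@n)
# own axes: min area rect in plane coordinates
e1=ex/np.linalg.norm(ex); e2=np.cross(n,e1)
uv=np.c_[(pts-c)@e1,(pts-c)@e2].astype(np.float32)
r=cv2.minAreaRect(uv); print('rect',r); cc=c+r[0][0]*e1+r[0][1]*e2; print('lid top centre',cc,st[k])
dark=(hsv[...,2]<90); d2=np.zeros(sel.shape,np.uint8); d2[185:228,358:388]=dark[185:228,358:388]
h=P[d2>0]; h=h[((h-c)@n)>15]; print('bar', len(h),np.median((h-c)@n), np.percentile((h-c)@n,95)); 
uv=np.c_[(h-c)@e1,(h-c)@e2].astype(np.float32); print('bar rect',cv2.minAreaRect(uv),'e1',e1,'e2',e2)
E
```

```text
table z 0.3997990988584661
lid
[[  3   0   1   3   2   0   0  -1   2  -1   3   3   1   0   1]
 [ -1  -1   2  -4  -2   2   1   2  -3   3   0   0  -1   4  -1]
 [ -1  -3 101  92  88  79  71  65   2   1  -1   3  -2  -3   0]
 [  2   1   0  90  87  82  69  69  59  53  41  33  25   0   0]
 [  2   4  97  97  83  78  72  69  86  93  43  29  26   2   1]
 [ -2  -2  98  88   0  82  73  65  88  95  42  35  28   1   1]
 [  1   0 101  91  82  78  71  68  89  95  37  33  26   2   5]
 [  2   1 101  91  87  78  70  60  84  93  41  36  29   4   3]
 [  0   3 101  94  85  78  73  74  88  95  39  35  25  -1   4]
 [ -1   4 103  97  86  79  72  64  54  49  41  31  31  -1   2]
 [ -1   2  97  90  85  76  69  65  59  52  42  32  24  -4   0]
 [ -3  -4   1   0   3  -3   2   0   1   2  -1  -1  -3   1   0]
 [  1  -2   3   1   1   0   4   4   1   1  -3   0   1   2   1]]
box
[[-1 -2  1 -2  1 -2 -2  1  0 -1  2 -2 -4  0  0  2  3  3 -2 -2  3 -1  0  1]
 [ 1  1  3  0  1 -2  0 -3  3  0  1  0  3  0 -3  3 -1  2  1 -1  0 -2  0 -1]
 [ 3  6  3  0  1 56 54  2  3  0 -2 -1  0 -1 -1 -1  0  0  0  2 -1  0  1  4]
 [ 1  3  0 -1  0 56 
[... 924 characters left out ...]
-2 -4  0  4  1  5  2  2  3  2]
 [ 1  3  3  3  2  1 -1  2  1  0  1  0 -1 -3 -1  3  0  1 -4 -2  0 -1  2 -3]]
plane 1507 [ 537.01854883 -260.39561293   66.86637538] [-0.0192374  -0.49976196  0.86594913] 1.2271871632884965 tilt 30.008738795184886 dir -92.20440523502688
rect ((-11.842689514160156, -1.9778251647949219), (110.15000915527344, 163.6986541748047), 87.29786682128906)
lid top centre [ 539.12733606 -270.65330992   60.99323685] [ 337  179   57   54 2406]
bar 240 28.88059609972212 35.51987047949939
bar rect ((-4.3194475173950195, -1.872610092163086), (61.48879623413086, 13.324671745300293), 88.52013397216797) e1 [-0.01109967  0.86616279  0.49963869] e2 [-0.99975333  0.         -0.02220991]
```

```bash
python3 - <<'E'
from h import *
P=np.load('top0.npy'); img=cv2.imread('pics/top0.png'); hsv=cv2.cvtColor(img,cv2.COLOR_BGR2HSV)
c=np.array([537.02,-260.4,66.87]);n=np.array([-.0192,-.4998,.8659]);e1=np.array([-.0111,.8662,.4996]);e2=np.array([-.9998,0,-.0222])
print('lid_bar',c-4.3*e1-1.9*e2+24*n)
m=np.zeros(P.shape[:2],np.uint8); z=P[...,2]; m[165:265,170:290]=((z>30)&(z<75))[165:265,170:290]
m=cv2.morphologyEx(m,cv2.MORPH_OPEN,np.ones((2,2),np.uint8))
h=P[m>0][:,:2].astype(np.float32); r=cv2.minAreaRect(h); print('outer',r)
T=cam('top'); K=T['K']; M=T['T']
def ray(u,v,zz):
    d=M[:3,:3]@np.array([(u-K[0,2])/K[0,0],(v-K[1,2])/K[1,1],1]); o=M[:3,3]; return o+d*(zz-o[2])/d[2]
w=np.zeros_like(m); w[165:265,170:290]=((hsv[...,1]<70)&(hsv[...,2]>120))[165:265,170:290]
w[z<38]=0
ctr=np.array(r[0]); 
# box x axis: long side, toward +y
b=cv2.boxPoints(r); s1=b[1]-b[0]; s2=b[2]-b[1]; L=s1 if np.linalg.norm(s1)>np.linalg.norm(s2) else s2
ax=L/np.linalg.norm(L); ax*=np.sign(ax[1]); ay=np.array([-ax[1],ax[0]]); print('ax',ax,'az',np.degrees(np.arctan2(ax[1],ax[0])))
# white-frame bounding rect at z=53
v,u=np.nonzero(w); q=np.array([ray(a,b_,54)[:2] for a,b_ in zip(u,v)],np.float32); r2=cv2.minAreaRect(q); print('white',r2)
uv=np.c_[(q-ctr)@ax,(q-ctr)@ay]
# profile along x in |y|<40
s=abs(uv[:,1])<40; H,_=np.histogram(uv[s,0],np.arange(-110,112,4)); print(dict(zip(range(-110,112,4),H)))
H,_=np.histogram(uv[abs(uv[:,0])<50,1],np.arange(-80,82,4)); print(dict(zip(range(-80,82,4),H)))
# height profile
g=P[165:265,170:290].reshape(-1,3); gu=np.c_[(g[:,:2]-ctr)@ax,(g[:,:2]-ctr)@ay]
for x in range(-104,108,4):
    t=(abs(gu[:,0]-x-2)<2)&(abs(gu[:,1])<40); print((x+2,round(float(np.nanmedian(g[t,2])))),end=' ')
big=cv2.resize(img[165:265,170:290],None,fx=6,fy=6,interpolation=cv2.INTER_CUBIC); cv2.imwrite('pics/boxcrop.png',big[:600,:720])
print(ctr)
E
```

```text
lid_bar [ 538.50655 -276.11986   85.5455 ]
outer ((528.6021728515625, 41.873443603515625), (197.23309326171875, 135.6260528564453), 76.18192291259766)
ax [0.23884012 0.9710589 ] az 76.18191
white ((542.3853759765625, 46.40245056152344), (187.33177185058594, 158.23419189453125), 75.34158325195312)
{-110: np.int64(0), -106: np.int64(0), -102: np.int64(0), -98: np.int64(0), -94: np.int64(0), -90: np.int64(2), -86: np.int64(63), -82: np.int64(67), -78: np.int64(66), -74: np.int64(66), -70: np.int64(65), -66: np.int64(14), -62: np.int64(0), -58: np.int64(0), -54: np.int64(0), -50: np.int64(0), -46: np.int64(1), -42: np.int64(0), -38: np.int64(0), -34: np.int64(0), -30: np.int64(0), -26: np.int64(0), -22: np.int64(0), -18: np.int64(0), -14: np.int64(0), -10: np.int64(0), -6: np.int64(0), -2: np.int64(0), 2: np.int64(0), 6: np.int64(0), 10: np.int64(0), 14: np.int64(0), 18: np.int64(0), 22: np.int64(0), 26: np.int64(0), 30: np.int64(0), 34: np.int64(0), 38: np.int64(1), 42: np.int64(0), 46: np.int64(0), 50: np.int64(0), 54: np.int64(0), 58: np.int64(0), 62: np.int64(0), 66: np.int64(0), 70:
[... 313 characters left out ...]
64(0), -48: np.int64(0), -44: np.int64(0), -40: np.int64(0), -36: np.int64(0), -32: np.int64(0), -28: np.int64(0), -24: np.int64(0), -20: np.int64(1), -16: np.int64(0), -12: np.int64(0), -8: np.int64(0), -4: np.int64(0), 0: np.int64(0), 4: np.int64(0), 8: np.int64(0), 12: np.int64(0), 16: np.int64(0), 20: np.int64(0), 24: np.int64(0), 28: np.int64(0), 32: np.int64(0), 36: np.int64(1), 40: np.int64(0), 44: np.int64(0), 48: np.int64(0), 52: np.int64(0), 56: np.int64(46), 60: np.int64(73), 64: np.int64(64), 68: np.int64(0), 72: np.int64(0), 76: np.int64(0)}
  return np.nanmean(a, axis, out=out, keepdims=keepdims)
Traceback (most recent call last):
ValueError: cannot convert float NaN to integer
```

```bash
cat >> h.py <<'E'
from scipy.spatial.transform import Rotation as Rot
def toolR(az,tilt):
    """tool gripping lid whose x axis has azimuth az (deg) and rises by tilt (deg)"""
    a,t=np.radians([az,tilt]); x=np.array([np.cos(a)*np.cos(t),np.sin(a)*np.cos(t),np.sin(t)])
    y=np.array([-np.sin(a),np.cos(a),0]); z=np.cross(x,y)
    ty=-x; tz=-z; return np.c_[np.cross(ty,tz),ty,tz]
def cur():
    s=manip.get_state(); return s['position'],Rot.from_euler('xyz',s['ee_rot']).as_matrix(),s
def go(p,R):
    p0,R0,s=cur(); w=Rot.from_matrix(R0.T@R).as_rotvec(degrees=True)
    print('shift first (mm, cur tool)',(R0.T@(p-p0)).round(1),'then turn deg',w.round(2),'| shift if after turn',(R.T@(p-p0)).round(1))
E
python3 - <<'E'
from h import *
bar=np.array([538.5,-276.1,85.5]); R=toolR(87.8,30); n=-R[:,2]; print('n',n)
g=bar-2*n
go(np.array([537,-316,240.]),R)
print('pre',g+80*n, 'grasp',g)
P=np.load('top0.npy'); img=cv2.imread('pics/top0.png'); hsv=cv2.cvtColor(img,cv2.COLOR_BGR2HSV)
w=(hsv[...,1]<70)&(hsv[...,2]>120)&(P[...,2]>38); w[:165]=0;w[265:]=0;w[:,:170]=0;w[:,290:]=0
v,u=np.nonzero(w); T=cam('top');K=T['K'];M=T['T']
d=np.c_[(u-K[0,2])/K[0,0],(v-K[1,2])/K[1,1],np.ones(len(u))]@M[:3,:3].T; o=M[:3,3]; q=(o+d*((53-o[2])/d[:,2])[:,None])[:,:2]
ctr=np.array([528.6,41.9]); az=np.radians(76.2)
for it in range(3):
    ax=np.array([np.cos(az),np.sin(az)]); ay=np.array([-ax[1],ax[0]]); X=(q-ctr)@ax; Y=(q-ctr)@ay
    sl=[np.polyfit(X[m],Y[m],1) for m in ((abs(X)<60)&(Y>45),(abs(X)<60)&(Y<-45))]; print(sl); az+=np.mean([s[0] for s in sl])
print('az',np.degrees(az))
for nm,(r0,r1,c0,c1) in {'jar':(105,150,245,290),'knob':(275,300,292,318),'tape':(212,255,115,160)}.items():
    a=P[r0:r1,c0:c1].reshape(-1,3); a=a[a[:,2]>12]; print(nm,(a.min(0)/2+a.max(0)/2).round(0),a.max(0).round())
E
```

```text
n [-0.0191939  -0.49963146  0.8660254 ]
shift first (mm, cur tool) [605.3 772.7   8.8] then turn deg [ 29.93  -3.8  -14.19] | shift if after turn [ 392.2  783.  -443.4]
pre [ 537.00287545 -315.07125374  153.0499815 ] grasp [ 538.53838781 -275.10073708   83.76794919]
[array([-1.06881395e-02,  6.24653027e+01]), array([-1.29077551e-02, -6.12248363e+01])]
[array([-1.79815511e-03,  6.24406980e+01]), array([-2.24462975e-03, -6.12320261e+01])]
[array([2.07886597e-04, 6.24405901e+01]), array([ 8.31182232e-04, -6.12128850e+01])]
az 75.43797728540045
jar [722. -51.  42.] [756. -19.  71.]
knob [ 363. -132.   23.] [ 385. -109.   32.]
tape [489. 244.  21.] [531. 287.  31.]
```

>>> step_arm:
  motion:
    - [0,[0.0252,0.0322,0],[0,0,0]]
    - [0,[0.0252,0.0322,0],[0,0,0]]
    - [0,[0.0252,0.0322,0],[0,0,0]]
    - [0,[0.0252,0.0322,0],[0,0,0]]
    - [0,[0.0252,0.0322,0],[0,0,0]]
    - [0,[0.0252,0.0322,0],[0,0,0]]
    - [0,[0.0252,0.0322,0],[0,0,0]]
    - [0,[0.0252,0.0322,0],[0,0,0]]
    - [0,[0.0252,0.0322,0],[0,0,0]]
    - [0,[0.0252,0.0322,0],[0,0,0]]
    - [0,[0.0252,0.0322,0],[0,0,0]]
    - [0,[0.0252,0.0322,0],[0,0,0]]

```text
t: 1.4
position: [358.3, 139.9, 248.5]
ee_rot: [-3.141, -0.0, -0.291]
force: [0.8, 0.2, -0.3]
width: 85.2
finger_force: 0.0
```

>>> step_arm:
  motion:
    - [0,[0.0252,0.0322,0],[0,0,0]]
    - [0,[0.0252,0.0322,0],[0,0,0]]
    - [0,[0.0252,0.0322,0],[0,0,0]]
    - [0,[0.0252,0.0322,0],[0,0,0]]
    - [0,[0.0252,0.0322,0],[0,0,0]]
    - [0,[0.0252,0.0322,0],[0,0,0]]
    - [0,[0.0252,0.0322,0],[0,0,0]]
    - [0,[0.0252,0.0322,0],[0,0,0]]
    - [0,[0.0252,0.0322,0],[0,0,0]]
    - [0,[0.0252,0.0322,0],[0,0,0]]
    - [0,[0.0252,0.0322,0],[0,0,0]]
    - [0,[0.0252,0.0322,0],[0,0,0]]

```text
t: 2.6
position: [536.9, -317.2, 248.0]
ee_rot: [-3.141, 0.0, -0.292]
force: [0.6, 0.3, -0.4]
width: 85.1
finger_force: 0.0
```

>>> step_arm:
  motion:
    - [0,[0,0,0],[5.99,-0.76,-2.84]]
    - [0,[0,0,0],[5.99,-0.76,-2.84]]
    - [0,[0,0,0],[5.99,-0.76,-2.84]]
    - [0,[0,0,0],[5.99,-0.76,-2.84]]
    - [0,[0,0,0],[5.99,-0.76,-2.84]]
    - [0,[0,0,0],[0,0,0]]
    - [0,[0,0,0],[0,0,0]]
    - [0,[0,0,0],[0,0,0]]

```text
t: 3.4
position: [536.7, -315.0, 248.6]
ee_rot: [-2.617, -0.0, -0.038]
force: [0.7, 0.4, 0.4]
width: 85.5
finger_force: 0.0
```

```bash
python3 - <<'E'
from h import *
R=toolR(87.8,30); n=-R[:,2]; g=np.array([538.5,-275.1,83.8]); print(cur()[2]['position'],cur()[2]['force'])
go(g+70*n,R)
E
```

```text
[ 536.70488    -314.96689792  248.62784565] [0.68332769 0.43599814 0.40329569]
shift first (mm, cur tool) [ 0.2 47.9 92.7] then turn deg [-0.03  0.01  0.04] | shift if after turn [ 0.3 47.9 92.7]
```

>>> step_arm:
  motion:
    - [0,[0,0.012,0.0232],[0,0,0]]
    - [0,[0,0.012,0.0232],[0,0,0]]
    - [0,[0,0.012,0.0232],[0,0,0]]
    - [0,[0,0.012,0.0232],[0,0,0]]
    - [0,[0,0,0],[0,0,0]]
    - [0,[0,0,0],[0,0,0]]

```text
t: 4.0
position: [537.2, -310.0, 144.9]
ee_rot: [-2.617, -0.0, -0.037]
force: [-0.4, -0.8, 0.6]
width: 85.3
finger_force: 0.0
```

```bash
python3 - <<'E'
from h import *
R=toolR(87.8,30); n=-R[:,2]; g=np.array([538.5,-275.1,83.8])
go(g,R)
c=cam('side'); img=c['img'][90:270,200:440]
cv2.imwrite('pics/pre.png',cv2.resize(img[...,::-1],None,fx=3,fy=3))
E
```

```text
shift first (mm, cur tool) [-0.   0.3 70.4] then turn deg [-0.04  0.03  0.1 ] | shift if after turn [-0.   0.3 70.4]
```

View pics/pre.png

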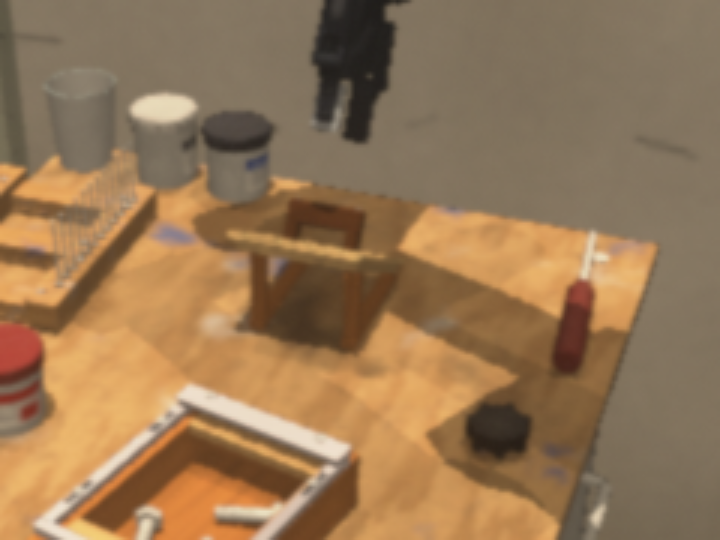

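The side crop shows the open fingers at (345,90), above the dark bar at (325,225). The way down is clear.

>>> step_arm:
  motion:
    - [0,[0,0,0.015],[0,0,0]]
    - [0,[0,0,0.015],[0,0,0]]
    - [0,[0,0,0.015],[0,0,0]]
    - [0,[0,0,0.012],[0,0,0]]
    - [0,[0,0,0.008],[0,0,0]]
    - [0,[0,0,0.004],[0,0,0]]
    - [0,[0,0,0],[0,0,0]]
    - [0,[0,0,0],[0,0,0]]

```text
t: 4.85
position: [538.5, -276.3, 84.5]
ee_rot: [-2.617, -0.001, -0.038]
force: [-0.4, 0.8, 0.1]
width: 85.4
finger_force: 0.0
```

>>> step_arm:
  motion:
    - [120,[0,0,0],[0,0,0]]
    - [160,[0,0,0],[0,0,0]]
    - [190,[0,0,0],[0,0,0]]
    - [220,[0,0,0],[0,0,0]]
    - [255,[0,0,0],[0,0,0]]
    - [255,[0,0,0],[0,0,0]]
    - [255,[0,0,0],[0,0,0]]
  squeeze: 60

```text
t: 5.55
position: [538.5, -276.6, 84.5]
ee_rot: [-2.617, -0.001, -0.038]
force: [0.6, -2.9, 0.2]
width: 13.2
finger_force: 60.9
```

>>> step_arm:
  motion:
    - [255,[0,0,-0.006],[0,0,0]]
    - [255,[0,0,-0.012],[0,0,0]]
    - [255,[0,0,-0.02],[0,0,0]]
    - [255,[0,0,-0.02],[0,0,0]]
    - [255,[0,0,-0.02],[0,0,0]]
    - [255,[0,0,-0.015],[0,0,0]]
    - [255,[0,0,-0.007],[0,0,0]]
    - [255,[0,0,0],[0,0,0]]
    - [255,[0,0,0],[0,0,0]]
    - [255,[0,0,0],[0,0,0]]

```text
t: 6.55
position: [535.9, -325.4, 169.8]
ee_rot: [-2.615, 0.002, -0.038]
force: [-0.9, -0.1, -3.0]
width: 12.9
finger_force: 60.4
```

```bash
python3 - <<'E'
from h import *
p,R,s=cur(); print(p,s['force'],s['torque'],s['width'])
c=cam('side'); img=c['img'][40:240,200:440]
cv2.imwrite('pics/lift.png',cv2.resize(img[...,::-1],None,fx=3,fy=3))
# end-on check of the lid in the tool frame
P=cloud(c); T=(P-p)@R; m=(abs(T[...,2]-22)<15)&(abs(T[...,0])<90)&(abs(T[...,1])<110); q=T[m]
print(len(q),np.percentile(q,[1,50,99],axis=0).round(1))
P=cloud(cam('top'));T=(P-p)@R; m=(abs(T[...,2]-22)<8)&(abs(T[...,0])<80)&(abs(T[...,1])<110); q=T[m]; print(len(q),np.percentile(q,[1,50,99],axis=0).round(1),cv2.minAreaRect(q[:,:2].astype(np.float32)))
cc=q.mean(0); n=np.linalg.svd(q-cc,full_matrices=False)[2][2]; print(cc,n)
E
```

```text
[ 535.9261819  -325.35528273  169.7728656 ] [-0.94041572 -0.05980263 -2.97043253] [-1.41980747  0.01985824  0.0106221 ] 12.932198169531656
436 [[-52.6 -78.8   7.6]
 [ -4.  -16.8  27.7]
 [ 54.8  67.   29.9]]
2156 [[-53.3 -76.5  17.5]
 [  2.6 -29.4  23.3]
 [ 54.9  69.2  28. ]] ((0.9971199035644531, -1.1002120971679688), (154.37059020996094, 110.18192291259766), 89.94503784179688)
[  2.49157545 -23.95254032  23.33890838] [ 0.00210307 -0.00663315 -0.99997579]
```

View pics/lift.png

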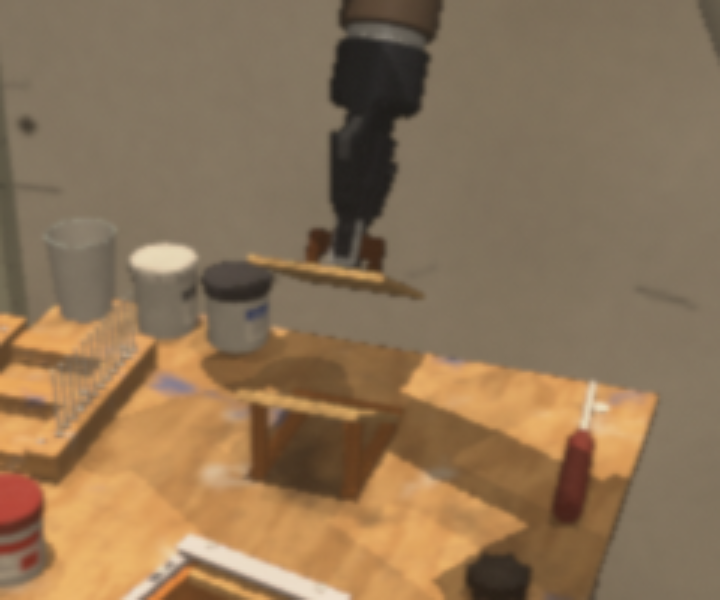

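The side crop shows the lid held by its bar at (345,250), clear of the rest at (320,440).

```bash
cat >> h.py <<'E'
AZ=75.5; C=np.array([528.0,42.0,45.0]); a_=np.radians(AZ); BX=np.array([np.cos(a_),np.sin(a_),0]); BY=np.array([-BX[1],BX[0],0])
OFF=np.array([0.9,0,28.8])
def lidpose(xa,za,tilt,y=0):
    """TCP pose putting lower end's bottom corner at box_seat (xa, y, za), mm"""
    R=toolR(AZ,tilt); U=C+xa*BX+y*BY+np.array([0,0,za])-75*R[:,1]; return U-R@OFF,R
def where():
    p,R,s=cur(); U=p+R@OFF; lx=-R[:,1]; a=U-75*lx-C; t=np.degrees(np.arcsin(lx[2]))
    print('end a x,y,z',[round(float(v),1) for v in (a@BX,a@BY,a[2])],'tilt',round(t,2),'az',round(float(np.degrees(np.arctan2(lx[1],lx[0]))),2),'F',s['force'].round(1),'M',s['torque'].round(2),'w',round(s['width'],1))
E
python3 - <<'E'
from h import *
where(); p,R=lidpose(-61,25,15); print(p); go(p+[0,0,50],R)
E
```

```text
end a x,y,z [-402.8, -111.4, 62.4] tilt 30.17 az 87.8 F [ 0.5  0.2 -2.1] M [-1.38  0.11 -0.01] w 13.3
[528.12779563  46.08868528 117.23009218]
shift first (mm, cur tool) [ -22.  -319.4  188.8] then turn deg [-15.1    4.81  11.4 ] | shift if after turn [-100.7 -344.9   95.2]
```

>>> step_arm:
  motion:
    - [255,[0,-0.007,-0.012],[0,0,0]]
    - [255,[0,-0.007,-0.012],[0,0,0]]
    - [255,[0,-0.006,-0.0106],[0,0,0]]
    - [255,[-0.001,-0.016,0.0094],[0,0,0]]
    - [255,[-0.0022,-0.0319,0.0189],[0,0,0]]
    - [255,[-0.0022,-0.0319,0.0189],[0,0,0]]
    - [255,[-0.0022,-0.0319,0.0189],[0,0,0]]
    - [255,[-0.0022,-0.0319,0.0189],[0,0,0]]
    - [255,[-0.0022,-0.0319,0.0189],[0,0,0]]
    - [255,[-0.0022,-0.0319,0.0189],[0,0,0]]
    - [255,[-0.0022,-0.0319,0.0189],[0,0,0]]
    - [255,[-0.0022,-0.0319,0.0189],[0,0,0]]

```text
t: 7.85
position: [529.8, -9.0, 209.6]
ee_rot: [-2.616, -0.003, -0.038]
force: [0.5, 0.7, -2.6]
width: 13.1
finger_force: 60.3
```

>>> step_arm:
  motion:
    - [255,[-0.0022,-0.0319,0.0189],[0,0,0]]
    - [255,[-0.001,-0.016,0.0094],[0,0,0]]
    - [255,[0,0,0],[-3.78,1.2,2.85]]
    - [255,[0,0,0],[-3.78,1.2,2.85]]
    - [255,[0,0,0],[-3.78,1.2,2.85]]
    - [255,[0,0,0],[-3.78,1.2,2.85]]
    - [255,[0,0,0],[0,0,0]]
    - [255,[0,0,0],[0,0,0]]
    - [255,[0,0,0],[0,0,0]]

```text
t: 8.75
position: [528.8, 45.0, 207.9]
ee_rot: [-2.879, -0.002, -0.254]
force: [-0.1, 0.1, -2.3]
width: 13.1
finger_force: 60.3
```

```bash
python3 - <<'E'
from h import *
where(); p,R=lidpose(-61,25,15); go(p,R)
E
```

```text
end a x,y,z [-61.9, -1.0, 115.6] tilt 15.03 az 75.49 F [-0.1  0.1 -2.3] M [-0.73  0.18 -0.08] w 13.1
shift first (mm, cur tool) [-1.1 22.7 87.8] then turn deg [-0.03 -0.09 -0.01] | shift if after turn [-0.9 22.6 87.8]
```

>>> step_arm:
  motion:
    - [255,[-0.0002,0.0038,0.0146],[0,0,0]]
    - [255,[-0.0002,0.0038,0.0146],[0,0,0]]
    - [255,[-0.0002,0.0038,0.0146],[0,0,0]]
    - [255,[-0.0002,0.0038,0.0146],[0,0,0]]
    - [255,[-0.0002,0.0038,0.0146],[0,0,0]]
    - [255,[-0.0001,0.0037,0.0148],[0,0,0]]
    - [255,[0,0,0],[0,0,0]]
    - [255,[0,0,0],[0,0,0]]
    - [255,[0,0,0],[0,0,0]]

```text
t: 9.65
position: [528.8, 45.9, 117.7]
ee_rot: [-2.88, -0.003, -0.254]
force: [0.0, -0.3, -2.6]
width: 12.8
finger_force: 60.1
```

```bash
python3 - <<'E'
from h import *
where()
c=cam('top');d=cam('side')
A=cv2.resize(c['img'][160:270,165:295][...,::-1],None,fx=3,fy=3,interpolation=cv2.INTER_CUBIC)
B=cv2.resize(d['img'][170:310,190:340][...,::-1],None,fx=2.6,fy=2.6,interpolation=cv2.INTER_CUBIC)
h=max(A.shape[0],B.shape[0]); o=np.zeros((h,A.shape[1]+B.shape[1],3),np.uint8); o[:A.shape[0],:A.shape[1]]=A;o[:B.shape[0],A.shape[1]:]=B
cv2.imwrite('pics/ab.png',o); print(o.shape)
# lid in tool frame from top depth
p,R,s=cur(); P=cloud(c); T=(P-p)@R; m=(abs(T[...,2]-23)<5)&(abs(T[...,0])<60)&(abs(T[...,1])<82); q=T[m]; print(len(q),np.percentile(q,[1,50,99],axis=0).round(1)); cc=q.mean(0); print(cc,np.linalg.svd(q-cc,full_matrices=False)[2][2])
# visible lip edge: high points in box frame
b=P-C; X=b@BX;Y=b@BY;Z=b[...,2]
m=(abs(X)<100)&(abs(Y)<50)&(abs(Z-15)<4)&(X<-60); print('lip x',np.percentile(X[m],[2,98]),np.median(Z[m]))
m=(X>60)&(X<100)&(abs(Y)<50)&(abs(Z-8)<3);print('far x',m.sum(), np.percentile(X[m],[2,98]) if m.sum() else '')
E
```

```text
end a x,y,z [-61.0, -0.8, 25.5] tilt 14.99 az 75.51 F [ 0.  -0.3 -2.6] M [-0.75  0.16 -0.03] w 12.8
(364, 780, 3)
247 [[-53.8 -74.7  19. ]
 [ 44.5 -41.1  23.5]
 [ 55.9  74.1  27.6]]
[ 13.70748349 -15.24491753  23.4051129 ] [ 0.02015304  0.0157071  -0.99967352]
lip x [-84.06412853 -66.06733369] 15.438233531178867
far x 0
```

View pics/ab.png

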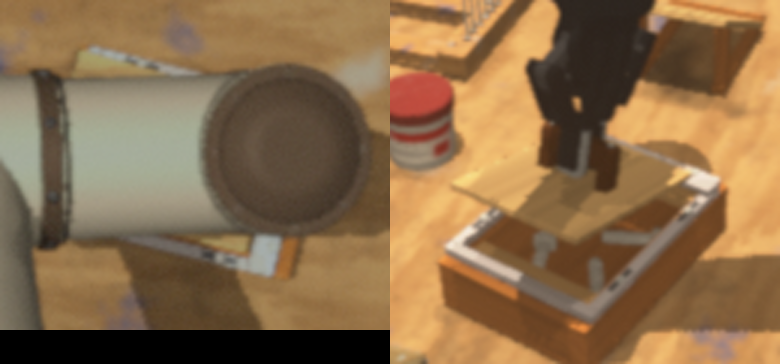

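The left crop (top view) shows the arm hiding the box, with the lip strip at (265,250). In the right crop (side view) the lid's low end at (690,175) is just inside the lip at (700,185), and its far end is raised.

>>> step_arm:
  motion:
    - [255,[-0.0004,0.0013,0.0048],[0,0,0]]
    - [255,[-0.0004,0.0013,0.0048],[0,0,0]]
    - [255,[0,0.0013,0.0048],[0,0,0]]
    - [255,[0,0.0013,0.0048],[0,0,0]]
    - [255,[0,0,0],[0,0,0]]
    - [255,[0,0,0],[0,0,0]]

```text
t: 10.35
position: [527.1, 46.3, 96.6]
ee_rot: [-2.881, -0.001, -0.253]
force: [0.9, 0.5, -2.9]
width: 13.3
finger_force: 60.2
```

>>> step_arm:
  motion:
    - [255,[0,0.0005,0.0019],[0,0,0]]
    - [255,[0,0,0],[0,0,0]]
    - [255,[0,0,0],[0,0,0]]

```text
t: 10.65
position: [527.2, 46.3, 95.0]
ee_rot: [-2.881, -0.002, -0.253]
force: [0.4, 0.4, -2.3]
width: 13.3
finger_force: 60.2
```

>>> step_arm:
  motion:
    - [255,[0,0.0003,0.001],[0,0,0]]
    - [255,[0,0,0],[0,0,0]]
    - [255,[0,0,0],[0,0,0]]

```text
t: 10.95
position: [527.1, 46.3, 93.8]
ee_rot: [-2.881, -0.001, -0.253]
force: [0.5, 1.1, -2.4]
width: 12.8
finger_force: 60.2
```

```bash
python3 - <<'E'
from h import *
where()
E
```

```text
end a x,y,z [-61.1, 1.0, 1.7] tilt 14.94 az 75.5 F [ 0.5  1.1 -2.4] M [-0.75  0.15 -0.04] w 12.8
```

>>> step_arm:
  motion:
    - [255,[0.0006,0.0003,0.001],[0,0,0]]
    - [255,[0,0,0],[0,0,0]]
    - [255,[0,0,0],[0,0,0]]

```text
t: 11.25
position: [527.7, 46.1, 92.7]
ee_rot: [-2.881, -0.001, -0.253]
force: [0.2, 0.0, -2.5]
width: 13.1
finger_force: 60.2
```

>>> step_arm:
  motion:
    - [255,[0,0.0003,0.001],[0,0,0]]
    - [255,[0,0,0],[0,0,0]]
    - [255,[0,0,0],[0,0,0]]

```text
t: 11.55
position: [527.9, 46.2, 92.2]
ee_rot: [-2.88, -0.002, -0.253]
force: [-1.7, 1.1, 2.2]
width: 12.8
finger_force: 60.9
```

>>> step_arm:
  motion:
    - [255,[0,-0.0003,-0.001],[0,0,0]]
    - [255,[0,0.0029,-0.0008],[0,0,0]]
    - [255,[0,0.0029,-0.0008],[0,0,0]]
    - [255,[0,0,0],[0,0,0]]
    - [255,[0,0,0],[0,0,0]]

```text
t: 12.05
position: [526.0, 40.0, 92.6]
ee_rot: [-2.881, -0.001, -0.254]
force: [-0.4, -0.3, -2.6]
width: 13.1
finger_force: 60.4
```

>>> step_arm:
  motion:
    - [255,[0,0.0019,-0.0005],[0,0,0]]
    - [255,[0,0.0019,-0.0005],[0,0,0]]
    - [255,[0,0,0],[0,0,0]]
    - [255,[0,0,0],[0,0,0]]

```text
t: 12.45
position: [525.2, 36.4, 92.8]
ee_rot: [-2.881, -0.001, -0.254]
force: [-0.1, 0.6, -2.1]
width: 12.9
finger_force: 60.3
```

```bash
python3 - <<'E'
from h import *
where()
E
```

```text
end a x,y,z [-71.2, 0.4, 0.6] tilt 14.94 az 75.49 F [-0.1  0.6 -2.1] M [-0.66  0.11  0.01] w 12.9
```

Under the lip with no contact. Feel for the wall in 1 mm steps.

>>> step_arm:
  motion:
    - [255,[0,0.0015,-0.0004],[0,0,0]]
    - [255,[0,0,0],[0,0,0]]
    - [255,[0,0,0],[0,0,0]]

```text
t: 12.75
position: [524.8, 35.0, 92.8]
ee_rot: [-2.881, -0.002, -0.253]
force: [0.9, -0.3, -2.3]
width: 13.2
finger_force: 60.3
```

>>> step_arm:
  motion:
    - [255,[0,0.001,-0.0003],[0,0,0]]
    - [255,[0,0,0],[0,0,0]]
    - [255,[0,0,0],[0,0,0]]

```text
t: 13.05
position: [524.6, 33.9, 92.9]
ee_rot: [-2.881, -0.002, -0.253]
force: [-0.1, 1.0, -2.3]
width: 12.8
finger_force: 60.3
```

>>> step_arm:
  motion:
    - [255,[0,0.0007,-0.0002],[0,0,0]]
    - [255,[0,0,0],[0,0,0]]
    - [255,[0,0,0],[0,0,0]]

```text
t: 13.35
position: [524.4, 33.3, 92.9]
ee_rot: [-2.881, -0.002, -0.253]
force: [-0.1, 1.0, -2.4]
width: 13.2
finger_force: 60.3
```

>>> step_arm:
  motion:
    - [255,[0,0.0007,-0.0002],[0,0,0]]
    - [255,[0,0,0],[0,0,0]]
    - [255,[0,0,0],[0,0,0]]

```text
t: 13.65
position: [524.4, 33.1, 93.0]
ee_rot: [-2.88, -0.002, -0.254]
force: [0.3, 4.5, -2.3]
width: 12.9
finger_force: 60.2
```

>>> step_arm:
  motion:
    - [255,[0,0.0007,-0.0002],[0,0,0]]
    - [255,[0,0,0],[0,0,0]]
    - [255,[0,0,0],[0,0,0]]

```text
t: 13.95
position: [524.4, 32.9, 93.2]
ee_rot: [-2.879, -0.002, -0.254]
force: [-0.4, 6.4, -1.8]
width: 13.0
finger_force: 60.2
```

```bash
python3 - <<'E'
from h import *
where()
E
```

```text
end a x,y,z [-74.6, 0.2, 1.0] tilt 15.05 az 75.5 F [-0.4  6.4 -1.8] M [1.41 0.08 0.05] w 13.0
```

>>> step_arm:
  motion:
    - [255,[0,-0.0013,0.0003],[0,0,0]]
    - [255,[0,0,0],[0,0,0]]
    - [255,[0,-0.00096,0.00263],[-2,0,0]]
    - [255,[0,-0.00096,0.00263],[-2,0,0]]
    - [255,[0,-0.00096,0.00263],[-2,0,0]]
    - [255,[0,0,0],[0,0,0]]
    - [255,[0,0,0],[0,0,0]]

```text
t: 14.65
position: [525.2, 37.3, 85.7]
ee_rot: [-2.986, -0.001, -0.253]
force: [0.7, 1.2, -2.7]
width: 12.6
finger_force: 60.3
```

```bash
python3 - <<'E'
from h import *
where()
E
```

```text
end a x,y,z [-74.9, 0.6, 0.6] tilt 8.94 az 75.5 F [ 0.7  1.2 -2.7] M [-0.17  0.07  0.01] w 12.6
```

>>> step_arm:
  motion:
    - [255,[0.0003,-0.0006,0],[0,0,0]]
    - [255,[0,-0.00049,0.00131],[-1,0,0]]
    - [255,[0,-0.00049,0.00131],[-1,0,0]]
    - [255,[0,-0.00049,0.00131],[-1,0,0]]
    - [255,[0,-0.00049,0.00131],[-1,0,0]]
    - [255,[0,0,0],[0,0,0]]
    - [255,[0,0,0],[0,0,0]]

```text
t: 15.35
position: [526.5, 40.8, 80.9]
ee_rot: [-3.056, -0.001, -0.253]
force: [0.0, 0.8, -2.7]
width: 13.3
finger_force: 60.4
```

>>> step_arm:
  motion:
    - [255,[0,-0.00049,0.00131],[-1,0,0]]
    - [255,[0,-0.00049,0.00131],[-1,0,0]]
    - [255,[0,0,0],[0,0,0]]
    - [255,[0,0,0],[0,0,0]]

```text
t: 15.75
position: [526.8, 41.9, 78.4]
ee_rot: [-3.09, -0.001, -0.253]
force: [0.5, 0.2, -2.2]
width: 12.9
finger_force: 60.4
```

```bash
python3 - <<'E'
from h import *
where()
E
```

```text
end a x,y,z [-73.8, 0.2, 0.8] tilt 2.93 az 75.5 F [ 0.5  0.2 -2.2] M [-0.2  -0.01 -0.07] w 12.9
```

>>> step_arm:
  motion:
    - [255,[0,0.0005,0],[0,0,0]]
    - [255,[0,-0.00049,0.00131],[-1,0,0]]
    - [255,[0,0,0],[0,0,0]]
    - [255,[0,0,0],[0,0,0]]

```text
t: 16.15
position: [526.8, 41.9, 77.1]
ee_rot: [-3.108, -0.001, -0.253]
force: [-0.5, -0.9, -2.7]
width: 13.0
finger_force: 60.4
```

>>> step_arm:
  motion:
    - [255,[0,-0.00025,0.00066],[-0.5,0,0]]
    - [255,[0,0,0],[0,0,0]]
    - [255,[0,0,0],[0,0,0]]

```text
t: 16.45
position: [527.0, 42.1, 76.5]
ee_rot: [-3.117, -0.001, -0.253]
force: [0.3, -0.4, -3.0]
width: 13.2
finger_force: 60.4
```

>>> step_arm:
  motion:
    - [255,[0,-0.00025,0.00066],[-0.5,0,0]]
    - [255,[0,0,0],[0,0,0]]
    - [255,[0,0,0],[0,0,0]]

```text
t: 16.75
position: [527.0, 42.3, 75.8]
ee_rot: [-3.125, -0.001, -0.253]
force: [1.1, -0.2, -2.8]
width: 12.6
finger_force: 60.4
```

```bash
python3 - <<'E'
from h import *
where()
E
```

```text
end a x,y,z [-74.4, 0.1, 0.8] tilt 0.94 az 75.49 F [ 1.1 -0.2 -2.8] M [-0.01  0.05  0.06] w 12.6
```

>>> step_arm:
  motion:
    - [255,[0,-0.00025,0.00066],[-0.5,0,0]]
    - [255,[0,0,0],[0,0,0]]
    - [255,[0,0,0],[0,0,0]]

```text
t: 17.05
position: [527.1, 42.6, 75.2]
ee_rot: [-3.134, -0.001, -0.253]
force: [-0.4, 0.9, -2.9]
width: 12.7
finger_force: 60.4
```

>>> step_arm:
  motion:
    - [255,[0,-0.00023,0.0006],[-0.45,0,0]]
    - [255,[0,0,0],[0,0,0]]
    - [255,[0,0,0],[0,0,0]]

```text
t: 17.35
position: [527.2, 42.8, 74.6]
ee_rot: [3.141, -0.001, -0.253]
force: [-0.3, 0.0, -2.3]
width: 13.0
finger_force: 60.4
```

>>> step_arm:
  motion:
    - [255,[0,0,0.0005],[0,0,0]]
    - [255,[0,0,0],[0,0,0]]
    - [255,[0,0,0],[0,0,0]]

```text
t: 17.65
position: [527.2, 42.8, 74.4]
ee_rot: [3.142, -0.002, -0.253]
force: [-0.5, 0.3, 0.1]
width: 13.1
finger_force: 60.7
```

```bash
python3 - <<'E'
from h import *
where()
E
```

```text
end a x,y,z [-74.4, -0.0, 0.6] tilt -0.0 az 75.48 F [-0.5  0.3  0.1] M [ 0.04  0.27 -0.07] w 13.1
```

>>> step_arm:
  motion:
    - [255,[0,0,0.0005],[0,0,0]]
    - [255,[0,0,0],[0,0,0]]
    - [255,[0,0,0],[0,0,0]]

```text
t: 17.95
position: [527.2, 42.8, 74.3]
ee_rot: [3.142, -0.002, -0.253]
force: [-3.2, 0.6, 5.8]
width: 13.1
finger_force: 61.6
```

```bash
python3 - <<'E'
from h import *
where()
d=cam('side')
cv2.imwrite('pics/down.png',cv2.resize(d['img'][170:310,190:340][...,::-1],None,fx=4,fy=4,interpolation=cv2.INTER_CUBIC))
E
```

```text
end a x,y,z [-74.4, -0.0, 0.5] tilt -0.0 az 75.5 F [-3.2  0.6  5.8] M [0.16 0.83 0.03] w 13.1
```

View pics/down.png

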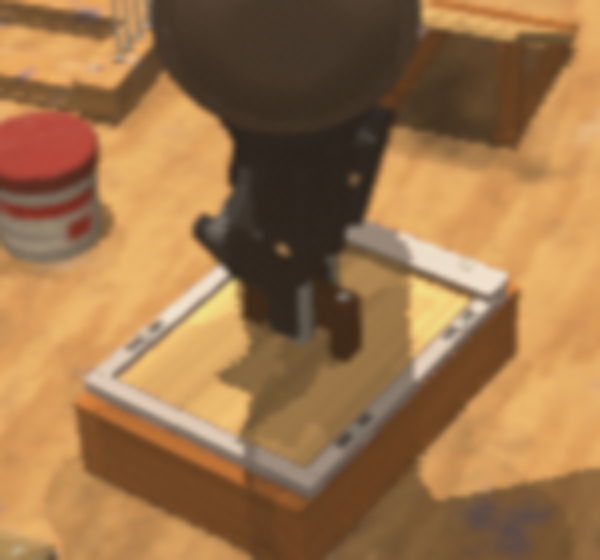

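The picture shows the lid at (300,370) lying inside the frame on all sides, with its end under the lip at (440,265). Let go gently.

>>> step_arm:
  motion:
    - [255,[0,0,-0.0003],[0,0,0]]
    - [255,[0,0,0],[0,0,0]]
    - [200,[0,0,0],[0,0,0]]
    - [170,[0,0,0],[0,0,0]]
    - [140,[0,0,0],[0,0,0]]
    - [120,[0,0,0],[0,0,0]]
    - [120,[0,0,0],[0,0,0]]
  squeeze: 20

```text
t: 18.7
position: [527.3, 42.8, 73.8]
ee_rot: [3.141, -0.002, -0.253]
force: [-0.4, -0.5, -0.2]
width: 45.2
finger_force: 0.0
```

>>> step_arm:
  motion:
    - [120,[0,0,-0.005],[0,0,0]]
    - [120,[0,0,-0.01],[0,0,0]]
    - [120,[0,0,-0.02],[0,0,0]]
    - [120,[0,0,-0.03],[0,0,0]]
    - [120,[0,0,-0.03],[0,0,0]]
    - [120,[0,0,-0.03],[0,0,0]]
    - [120,[0.0,0.05,0],[0,0,0]]
    - [120,[0.0,0.05,0],[0,0,0]]
    - [120,[0.0,0.05,0],[0,0,0]]
    - [120,[0.0,0.05,0],[0,0,0]]
    - [120,[0,0.04,0],[0,0,0]]
    - [120,[0,0,0],[0,0,0]]

```text
t: 19.9
position: [465.4, -192.9, 199.9]
ee_rot: [3.141, -0.002, -0.259]
force: [-0.0, -1.1, -0.1]
width: 44.9
finger_force: 0.0
```

```bash
python3 - <<'E'
from h import *
c=cam('top'); P=cloud(c); b=P-C; X=b@BX;Y=b@BY;Z=b[...,2]
m=(X>-60)&(X<70)&(abs(Y)<48)&(Z<12)&(Z>-40)&np.isfinite(Z); A=np.c_[X[m],Y[m],np.ones(m.sum())]; k=np.linalg.lstsq(A,Z[m],rcond=None)[0]
print('lid top plane slope x,y,z0',k.round(4),m.sum(),'min',np.percentile(Z[m],1))
h=(abs(X)<25)&(abs(Y)<45)&(Z>30)&(Z<50); print('bar',X[h].mean(),Y[h].mean(),cv2.minAreaRect(np.c_[X[h],Y[h]].astype(np.float32)))
cv2.imwrite('pics/end.png',cv2.resize(c['img'][100:300,100:420][...,::-1],None,fx=2.4,fy=2.4)); print(cur()[2]['position'],cur()[2]['t'])
E
```

```text
lid top plane slope x,y,z0 [-1.4000e-03  5.0000e-04  6.1838e+00] 900 min 1.2692984067539692
bar nan nan ((0.0, 0.0), (0.0, 0.0), 0.0)
[ 466.12081978 -191.43937758  199.86983779] 19.95<stdin>:5: RuntimeWarning: Mean of empty slice.
  ret = ret.dtype.type(ret / rcount)
```

View pics/end.png

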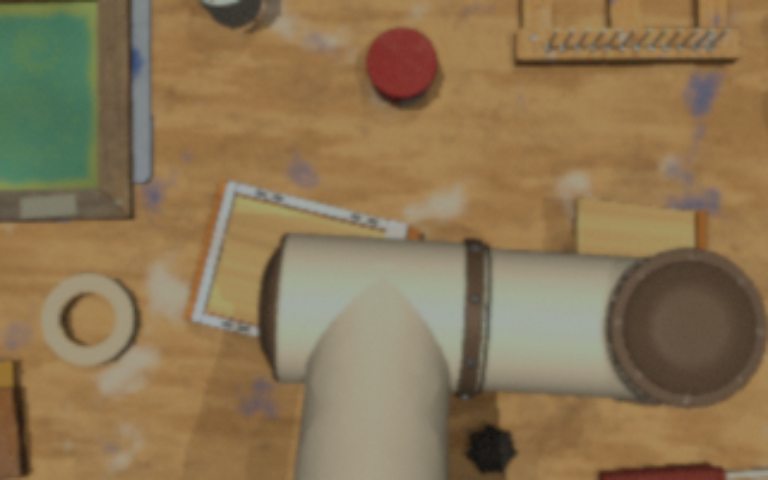

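The lid at (270,260) lies flat in the frame. Its top is 6.2 mm above the rim and its slope is about 0.001. The jar, tape and knob are where they were and the arm is clear, so I'm handing in.

```bash
python3 -c "
from cell import manip
s=manip.get_state(); print(s['dq'].round(3),s['force'].round(1)); print(manip.close_job())"
```

```text
[ 0.056  0.004  0.    -0.003  0.007 -0.01 ] [-0.7  1.2 -1.3]
the job is handed in; nothing more can be done
None
```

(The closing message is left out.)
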